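# Reset the tripped sander breaker

## Task

On the power board lying on the workshop bench one of the three lever breakers has tripped: its lever stands about halfway, while the second is on and the third is switched off. Reset the tripped one: push its lever fully off, to the red end, leave it there for a moment, then throw it fully on, to the green end. Leave the other two levers as they are.

Things in the scene. Friction and masses are not known exactly. Their poses are not given: they have to be found in the camera images.
- tripped_breaker: Tripped breaker: fixed grey box 130 (x) x 80 (y) x 60 (z) mm. Origin: centre of its underside, 12 mm above the bench. z up; x along the lever's swing, from the red stripe (off end, -x, nearer the robot) to the green (on end, +x). The lever pivots about y, 55 mm above the origin. Two like breakers stand in its row (along y, 150 mm or more between centres, any order); a lower trunking at +x.
- tripped_lever (a joint): Its lever: black paddle 10 mm thick (along the swing), 26 mm wide (y), end 52 mm from the pivot. Rad: 0 = fully off, leaning 0.65 from upright to red (-x); 0.65 upright; 1.30 = fully on, leaning 0.65 to green (+x); stops at 0 and 1.30. Starts tripped at 0.50 to 0.80. Friction 0.07 N m (1.5 to 5 N, more the lower it is pushed), no spring: it stays where left.
- running_lever (a joint): Lever of a neighbouring breaker of the same kind, with the same joint values; it is on (1.30) and must stay so.
- spare_lever (a joint): Lever of the other neighbouring breaker of the same kind, with the same joint values; it is off (0) and must stay so.

How it is judged:
By the outcome, as a careful person would: the job done as asked, in the order asked, and still so for the second after the job is handed in, with the robot touching nothing.
It also fails if it takes over 35 s, if anything falls off the work surface, if the arm or the gripper's body presses on something with over 40 N, if the wrist force passes 120 N, or if a joint passes its speed limit or range.

## Robot

A 6-joint arm with a two-finger parallel gripper is mounted at the origin on the work surface. World frame = base frame: x ahead of the robot, y to its left, z up, the work surface at z = 0. Lengths are in mm, angles in degrees, forces in N, time in s.
With the tool pointing down it reaches from about 300 to 850 mm from the base axis. Payload 4.2 kg.
Tool frame: the origin (TCP) lies midway between the tips of the shut fingers; the grasp point (between the pads) lies 19 mm behind it; z points along the fingers, y is the line along which they close (so a half turn about z gives the same grasp; the last joint's range is limited). The gripper opens to 91 mm and grips with 3 to 60 N. Pads are 32 mm wide; open, the fingers measure 118 mm over their backs; the gripper's body (76 mm by 178 mm) begins 60 mm behind the grasp point.
Start: joints at [-77.006, 18.312, 89.639, -0, 72.044, -1.146], TCP at [140.476, -557.593, 213.976] pointing down, gripper open.
Joint ranges: [-177.97, 177.97], [-48.28, 115.42], [12.27, 149.76], [-77.06, 257.06], [2.81, 150.46], [-146.56, 146.56]. Speed limits (degrees/s): [147.25, 147.25, 180, 180, 180, 180].

## Interface

Orientations are given as [roll, pitch, yaw] about the fixed x, y, z axes, in that order (R = Rz(yaw) Ry(pitch) Rx(roll)).
In Python, from workcell import env gives the robot as it stands.
- The arm moves only by the shell command python3 drive.py 'ROWS' [OPENING] [FORCE]. ROWS is a JSON list of rows, 1 to 8 of them, each an object with the fields dx, dy, dz (the shift in shares of the most that a row can go, 1 being 50 mm), drx, dry, drz (a rotation vector in units of 10 degrees); a field left out counts as zero; each row shifts and turns the commanded pose from where the row before left it, along the tool's axes as they then stand; what a row does not reach is not made up. A row lasts 1/10 s, in which the tool goes at most 50 mm and 8.59 degrees, less where a joint would pass 70% of its speed; a pose out of reach is approached as far as the arm can. OPENING is the finger opening in mm, set as the command begins (- or left out keeps the last). The fingers move at their own pace and stop on an object; FORCE is the grip in N (left out, the last holds). Time passes only in rows, so rows that do not move let the fingers close. It prints the time, the measured TCP pose, the force, the opening and the grip force at its end. Input that does not fit is refused with a message, and nothing moves.
- env.state(): the state, without advancing time (a new reading comes with each control period).
- env.grab_frame(name): name is "scene" or "top" or "wrist"; returns the picture (420x560x3 uint8, blue, green, red); there is no depth.
- env.camera_model(name): a dict with "fx", "fy", "cx", "cy" (pixels), "T" (4x4, takes a point from camera to world coordinates). Camera axes: x right, y up, looking along -z (the intrinsics and any distortion apply to the point x, -y, -z); pixel columns grow to the right and rows downward; lengths in mm; the calibration is good to about 2 mm. A picture is of the moment at which its call begins: read the wrist's pose just before it. camera_model takes no time and is no camera call; for the wrist camera it gives the pose at the moment of the call.
- env.job_done(): hands the job in; it is judged then, once.
The state is a dict: "time_s": time; "qpos": joint angles; "qvel": joint speeds; "effort": joint torques, N m; "ee_pos": TCP position; "ee_rot": TCP orientation; "force": force on the tool from outside, world axes, zero at the start; "torque": the same for the moment, N m; "gripper_width": finger opening in mm; "gripper_force": force on a finger pad.
Only numpy, scipy, OpenCV 4.12 (cv2) and the standard library are available. Lean on these libraries where they do the work, as an engineer would, in place of code of your own. Each camera call takes 0.05 s, during which the arm holds its last target. There are 200 camera calls.

## Working session

There is one attempt and no reset: what is moved stays moved. The work goes in short steps, Python scripts to look and compute and a shell command to move; the robot and the scene stay as the last step left them, time stands still between calls to the robot, and variables do not carry over. Pictures are saved under pics/ and viewed, at most 10 in all, crops included, and the job is handed in when it is done.

```bash
ls; mkdir -p pics
python3 - <<'E'
from workcell import env
import cv2,numpy as np
s=env.state();print(s['time_s'],s['ee_pos'],s['ee_rot'])
for n in("scene","top"):
    m=env.camera_model(n);print(n,{k:(np.round(v,3).tolist() if k=='T' else v) for k,v in m.items()})
    cv2.imwrite(f"pics/{n}0.png",env.grab_frame(n))
E
```

```text
drive.py
pics
workcell.py
0.0 [ 140.36485572 -557.09054989  213.12479896] [-1.79900009e+02 -1.19923490e-04  1.41430504e+01]
scene {'fx': 535.482808344729, 'fy': 535.482808344729, 'cx': 277.64071551533976, 'cy': 215.54365606837945, 'T': [[0.136, -0.86, 0.492, 1030.24], [0.991, 0.118, -0.067, -13.613], [-0.001, 0.497, 0.868, 851.799], [0.0, 0.0, 0.0, 1.0]]}
top {'fx': 414.9222203281081, 'fy': 414.9222203281081, 'cx': 280.8506749433093, 'cy': 217.68891070801047, 'T': [[-0.026, 0.983, -0.182, 476.303], [-0.999, -0.031, -0.025, 13.384], [-0.03, 0.181, 0.983, 721.445], [0.0, 0.0, 0.0, 1.0]]}
```

View pics/scene0.png

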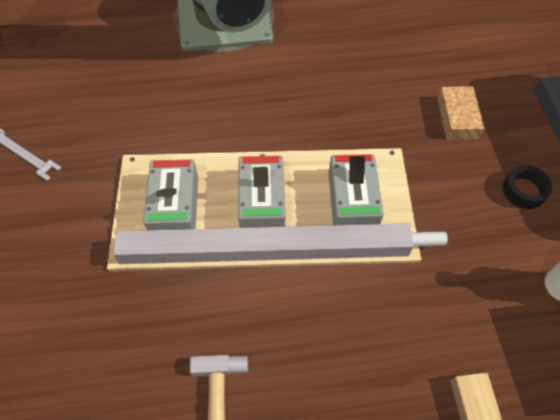

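View pics/top0.png

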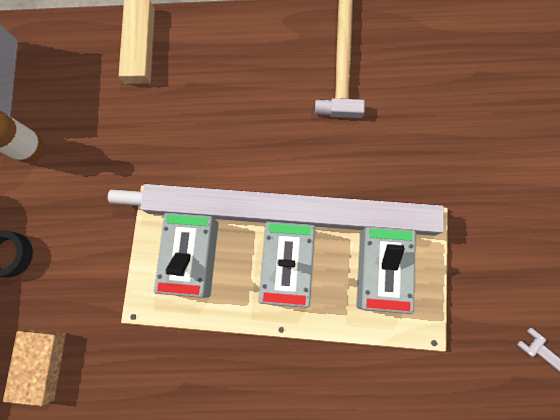

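The top view shows three breakers. The middle one (about 287,263) has its lever upright, so it is the tripped one. The left one (187,255) leans to red and is off; the right one (388,270) leans to green and is on. The scene view agrees.

```bash
cat > h.py <<'E'
import cv2,numpy as np
def ray(m,u,v):
    T=np.array(m['T']);d=T[:3,:3]@np.array([(u-m['cx'])/m['fx'],-(v-m['cy'])/m['fy'],-1.]);return T[:3,3],d
def plane(m,u,v,z):
    o,d=ray(m,u,v);return o+d*(z-o[2])/d[2]
def tri(r1,r2):
    A=0;b=0
    for o,d in(r1,r2):
        d=d/np.linalg.norm(d);P=np.eye(3)-np.outer(d,d);A=A+P;b=b+P@o
    return np.linalg.solve(A,b)
E
python3 - <<'E'
from workcell import env
import cv2,numpy as np
from h import *
P={}
for n in("scene","top"):
    m=env.camera_model(n);im=cv2.imread(f"pics/{n}0.png").astype(int);b,g,r=im[...,0],im[...,1],im[...,2]
    print(n,m.keys())
    for c,k in(("green",(g>r+60)&(g>b+40)),("red",(r>g+110)&(r>b+110))):
        cn,_=cv2.findContours(k.astype(np.uint8),cv2.RETR_EXTERNAL,cv2.CHAIN_APPROX_NONE)
        L=[]
        for q in cn:
            if cv2.contourArea(q)<100: continue
            (u,v),sz,a=cv2.minAreaRect(q);L.append((u,v));p=plane(m,u,v,72)
            print(c,round(u,1),round(v,1),np.round(sz,1),p.round(1))
            P[n,c]=P.get((n,c),[])+[(p[1],ray(m,u,v))]
for c in("green","red"):
    for a,b in zip(*[sorted(P[n,c],key=lambda t:t[0]) for n in("scene","top")]): print(c,tri(a[1],b[1]).round(1))
# middle lever dark blob in both views
for n,(x0,x1,y0,y1) in dict(scene=(245,280,163,205),top=(270,305,238,290)).items():
    m=env.camera_model(n);im=cv2.imread(f"pics/{n}0.png")[y0:y1,x0:x1];k=(im.max(2)<45).astype(np.uint8)
    q=max(cv2.findContours(k,cv2.RETR_EXTERNAL,cv2.CHAIN_APPROX_NONE)[0],key=cv2.contourArea)
    x,y,w,h=cv2.boundingRect(q);print(n,x+x0,y+y0,w,h,[plane(m,x+x0+w/2,y+y0+t,119).round(0) for t in(0,h)])
E
```

```text
scene dict_keys(['fx', 'fy', 'cx', 'cy', 'T'])
green 166.5 216.0 [ 6. 39.] [ 563.7 -138.4   72. ]
green 261.5 211.4 [ 6.5 37.2] [576.5  20.5  72. ]
green 359.9 209.8 [ 6.7 38. ] [596.1 185.5  72. ]
red 171.0 163.5 [ 5. 34.] [ 456.8 -126.8   72. ]
red 260.5 159.5 [ 5. 35.] [469.9  31.8  72. ]
top dict_keys(['fx', 'fy', 'cx', 'cy', 'T'])
green 390.3 234.0 [42.2  9. ] [ 565.3 -141.1   72. ]
green 289.5 228.7 [41.6  8.9] [578.4  16.6  72. ]
green 186.5 219.7 [40.9  8.7] [598.  181.1  72. ]
red 388.0 304.3 [42.8  8.9] [ 457.5 -129.8   72. ]
red 284.0 298.2 [42.4  8.8] [470.7  28.2  72. ]
red 178.0 288.2 [41.7  8.6] [490.1 192.7  72. ]
green [ 565.  -139.2   74.7]
green [578.1  18.5  74.8]
green [597.6 182.7  74.2]
red [ 457.7 -128.    73.7]
red [470.8  29.9  73.3]Traceback (most recent call last):
  File "<stdin>", line 21, in <module>
ValueError: max() iterable argument is empty
```

The measurements hold up: the stripes come out at z 73–75 against the expected 72, and the breakers are about 160 mm apart. The pivot is near (524.4, 24.2, 67), with the swing axis at yaw −6.1°. I'll straddle the lever with the finger line along the swing, tool yaw 84°.

The manual's scale: shifts go in shares of 50 mm and turns go in units of 10 degrees. Converting my numbers, -8.5 degrees is -0.85.

```bash
python3 drive.py '[{"drz": -0.85},{"drz": -0.85},{"drz": -0.85},{"drz": -0.85},{"drz": -0.85},{"drz": -0.85},{"drz": -0.85},{"drz": -0.85}]' 55
cat > to.py <<'E'
import sys,numpy as np
from scipy.spatial.transform import Rotation as R
from workcell import env
s=env.state();M=R.from_euler('xyz',s['ee_rot'],degrees=True)
d=M.inv().apply(np.array(list(map(float,sys.argv[1:4])))-s['ee_pos'])
w=(M.inv()*R.from_euler('xyz',[180,0,83.9],degrees=True)).as_rotvec(degrees=True)
print(s['time_s'],s['ee_pos'].round(1),np.round(s['ee_rot'],2),'tool delta',d.round(1),w.round(2),'F',np.round(s['force'],1),'w',round(s['gripper_width'],1))
E
python3 to.py 524.4 24.2 170
```

```text
time_s: 0.9
ee_pos: [140.4, -557.3, 213.5]
ee_rot: [-180.0, -0.1, 82.5]
force: [0.4, -0.2, 0.2]
gripper_width: 54.9
gripper_force: 0.0
0.9 [ 140.4 -557.3  213.5] [-1.7998e+02 -6.0000e-02  8.2490e+01] tool delta [626.6 304.7  44. ] [-0.02 -0.06 -1.41] F [ 0.4 -0.2  0.2] w 54.9
```

Converted, 39 mm is 0.78, 19 mm is 0.38, -1.4 degrees is -0.14.

```bash
python3 drive.py '[{"dx": 0.78,"dy": 0.38,"drz": -0.14},{"dx": 0.78,"dy": 0.38},{"dx": 0.78,"dy": 0.38},{"dx": 0.78,"dy": 0.38},{"dx": 0.78,"dy": 0.38},{"dx": 0.78,"dy": 0.38},{"dx": 0.78,"dy": 0.38},{"dx": 0.78,"dy": 0.38}]' >/dev/null;  python3 to.py 524.4 24.2 170
```

```text
1.7 [ 327.9 -263.5  213.8] [-1.7999e+02 -1.0000e-02  8.3520e+01] tool delta [308.1 162.8  43.8] [-0.01 -0.01 -0.38] F [ 1.1 -0.9 -0.8] w 55.1
```

Converted, 38 mm is 0.76, 20 mm is 0.4.

```bash
python3 drive.py '[{"dx": 0.76,"dy": 0.4},{"dx": 0.76,"dy": 0.4},{"dx": 0.76,"dy": 0.4},{"dx": 0.76,"dy": 0.4},{"dx": 0.76,"dy": 0.4},{"dx": 0.76,"dy": 0.4},{"dx": 0.76,"dy": 0.4},{"dx": 0.4,"dy": 0.2}]' >/dev/null; python3 drive.py '[{},{}]' >/dev/null; python3 to.py 524.4 24.2 170
python3 - <<'E'
from workcell import env
import cv2
cv2.imwrite("pics/w1.png",env.grab_frame("wrist"))
E
```

```text
2.7 [508.2   2.  213.4] [-1.7991e+02  5.0000e-02  8.3600e+01] tool delta [23.9 13.7 43.3] [-0.09  0.05 -0.3 ] F [ 0.2 -0.2  0.1] w 55.1
```

View pics/w1.png

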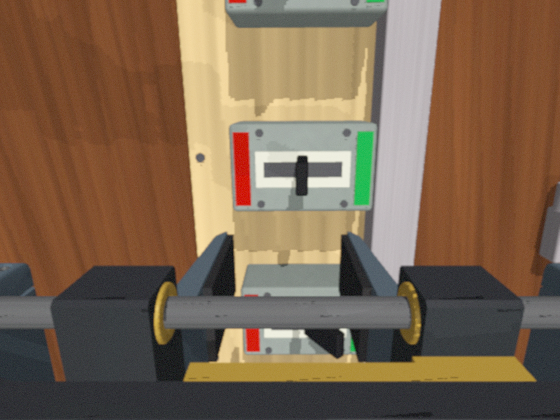

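The wrist view shows the middle breaker at (303,166), its lever at (302,175) near upright and red on the left. The fingers line up along the swing, so I move over it and descend to z≈93.

Converted, 12 mm is 0.24, 7 mm is 0.14, -0.3 degrees is -0.03.

```bash
python3 drive.py '[{"dx": 0.24,"dy": 0.14,"drz": -0.03},{"dx": 0.24,"dy": 0.14},{"dz": 0.4},{"dz": 0.4},{"dz": 0.4},{"dz": 0.4},{"dz": 0.4},{"dz": 0.4}]' >/dev/null; python3 drive.py '[{},{}]' >/dev/null; python3 to.py 524.4 24.2 93
```

```text
3.75 [525.8  24.5  94.2] [179.99  -0.    83.83] tool delta [-0.5 -1.4  1.2] [ 0.01 -0.   -0.07] F [0.6 0.3 0.6] w 54.9
```

Converted, -6 mm is -0.12, -2 mm is -0.04.

```bash
python3 drive.py '[{"dy": -0.16},{"dy": -0.16},{"dy": -0.12},{"dy": -0.12},{"dy": -0.1},{"dy": -0.08},{"dy": -0.04},{}]' >/dev/null; python3 to.py 524.4 24.2 93;  python3 drive.py '[{"dy": -0.02},{"dy": -0.02},{"dy": -0.02},{}]' >/dev/null; python3 to.py 524.4 24.2 93
```

```text
4.55 [486.3  28.6  94.1] [-179.99   -0.     83.84] tool delta [-0.3 38.4  1.1] [-0.01 -0.   -0.06] F [1.4 0.1 0.2] w 55.0
4.95 [483.4  28.9  93.9] [-179.98    0.     83.84] tool delta [-0.3 41.3  0.8] [-0.02  0.   -0.06] F [2.  0.2 0.2] w 54.9
```

```bash
for i in 1; do python3 drive.py '[{"dy": -0.02},{"dy": -0.02},{}]' >/dev/null; python3 to.py 524.4 24.2 93;  python3 drive.py '[{"dy": -0.02},{"dy": -0.02},{}]' >/dev/null; python3 to.py 524.4 24.2 93; done
```

```text
5.25 [482.4  29.   94.2] [179.88  -0.    83.84] tool delta [-0.3 42.3  1.3] [ 0.12 -0.   -0.06] F [ 3.8 -1.  -0.1] w 55.3
5.55 [481.8  29.1  94.6] [ 1.797e+02 -1.000e-02  8.385e+01] tool delta [-0.3 42.8  1.9] [ 0.3  -0.01 -0.05] F [ 6.7 -2.1 -1. ] w 54.9
```

The arm has stalled at about the predicted position with force building, so the lever is at the stop. I'll push a touch more, hold, and check by camera.

Converted, -1 mm is -0.02.

```bash
python3 drive.py '[{"dy": -0.02},{"dy": -0.02},{},{},{},{}]' >/dev/null; python3 to.py 524.4 24.2 93; python3 drive.py '[{"dy": 0.12},{"dy": 0.12},{},{},{},{},{},{}]' >/dev/null; python3 to.py 524.4 24.2 93
python3 - <<'E'
from workcell import env
import cv2,numpy as np
a=cv2.resize(env.grab_frame("top")[190:330,140:430],None,fx=2.7,fy=2.1*1.28)[:300]
b=cv2.resize(env.grab_frame("scene")[130:240,140:400],a.shape[1::-1])
c=np.vstack([a,b]);print(c.shape);cv2.imwrite("pics/off.png",c)
E
```

```text
6.15 [481.4  29.3  95.1] [ 1.7952e+02 -3.0000e-02  8.3850e+01] tool delta [-0.4 43.3  2.5] [ 0.48 -0.02 -0.05] F [ 9.8 -1.3  0.2] w 55.4
6.95 [489.3  28.2  94. ] [-1.7999e+02  1.0000e-02  8.3840e+01] tool delta [-0.3 35.3  1. ] [-0.01  0.01 -0.06] F [-0.7  0.7 -0.4] w 54.9
(600, 783, 3)
```

View pics/off.png

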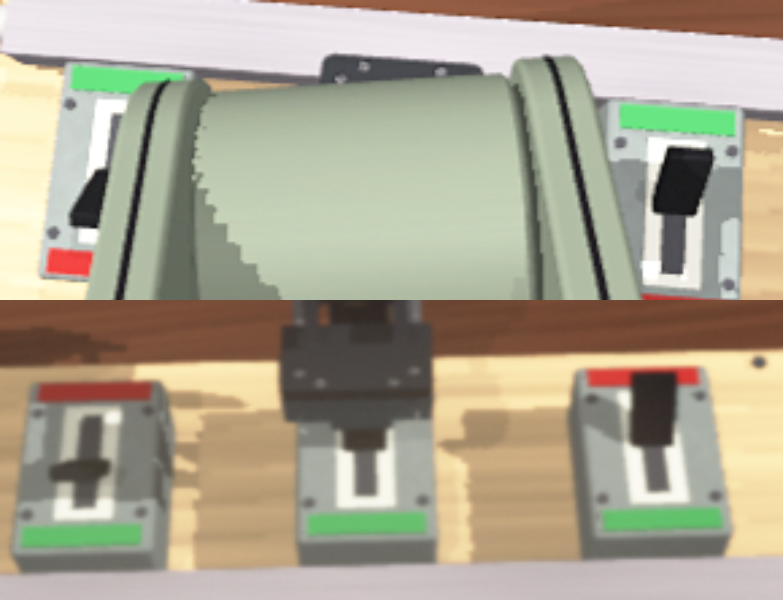

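The arm covers the top view. In the scene view the middle lever's foot (365,440) lies like the off neighbour's (652,440), and the arm stalled at 10 N against the stop, so the lever is fully off. It has also been left there for over 0.8 s. Now I throw it on.

Converted, 9 mm is 0.18.

```bash
python3 drive.py '[{},{"dy": 0.18},{"dy": 0.18},{"dy": 0.18},{"dy": 0.18},{"dy": 0.18},{"dy": 0.18},{"dy": 0.18}]' >/dev/null; python3 drive.py '[{"dy": 0.12},{"dy": 0.06},{"dy": 0.02},{"dy": 0.02},{}]' >/dev/null; python3 to.py 524.4 24.2 93;  python3 drive.py '[{"dy": 0.02},{"dy": 0.02},{}]' >/dev/null; python3 to.py 524.4 24.2 93
```

```text
8.35 [563.2  20.2  93.9] [1.7997e+02 1.0000e-02 8.3840e+01] tool delta [ -0.2 -39.    0.9] [ 0.03  0.01 -0.06] F [-2.4  0.6 -0.5] w 55.4
8.65 [565.3  20.1  94. ] [179.97   0.    83.84] tool delta [ -0.3 -41.1   1. ] [ 0.03  0.   -0.06] F [-1.8  0.4 -0.2] w 55.3
```

```bash
python3 drive.py '[{"dy": 0.02},{"dy": 0.02},{}]' >/dev/null; python3 to.py 524.4 24.2 93; python3 drive.py '[{"dy": 0.02},{"dy": 0.02},{}]' >/dev/null; python3 to.py 524.4 24.2 93;  python3 drive.py '[{"dy": 0.02},{"dy": 0.02},{}]' >/dev/null; python3 to.py 524.4 24.2 93
```

```text
8.95 [566.2  19.9  93.8] [-1.7987e+02  1.0000e-02  8.3830e+01] tool delta [ -0.3 -42.    0.9] [-0.13  0.01 -0.07] F [-4.9  0.7  1.2] w 55.1
9.25 [566.3  19.9  93.6] [-1.7964e+02  1.0000e-02  8.3830e+01] tool delta [ -0.3 -42.1   0.9] [-0.36  0.01 -0.07] F [-7.8  0.6  3.9] w 55.1
9.55 [566.4  19.9  93.4] [-1.794e+02  2.000e-02  8.382e+01] tool delta [ -0.2 -42.3   0.8] [-0.6   0.02 -0.08] F [-12.8   2.    5.3] w 55.1
```

It stalled at the mirrored position (42 mm) with 13 N, so the lever is fully on. I back off, rise clear, move away and look.

```bash
python3 drive.py '[{"dy": -0.14},{"dy": -0.14},{},{"dz": -0.4},{"dz": -0.5},{"dz": -0.6},{"dz": -0.6},{"dz": -0.5}]' >/dev/null; python3 drive.py '[{"dy": -0.7,"dz": -0.2},{"dy": -0.8},{"dy": -0.8},{"dy": -0.8},{"dy": -0.8},{"dy": -0.4},{},{}]' >/dev/null;python3 to.py 524.4 24.2 93
python3 - <<'E'
from workcell import env
import cv2,numpy as np
a=cv2.resize(env.grab_frame("top")[200:320,140:430],(783,300))
b=cv2.resize(env.grab_frame("scene")[130:240,140:400],(783,300))
cv2.imwrite("pics/on.png",np.vstack([a,b]))
E
```

```text
11.15 [344.7  44.1 234.6] [ 1.7979e+02 -3.0000e-02  8.3850e+01] tool delta [ -0.5 180.3 142.3] [ 0.21 -0.03 -0.05] F [1.  0.9 0.2] w 55.0
```

View pics/on.png

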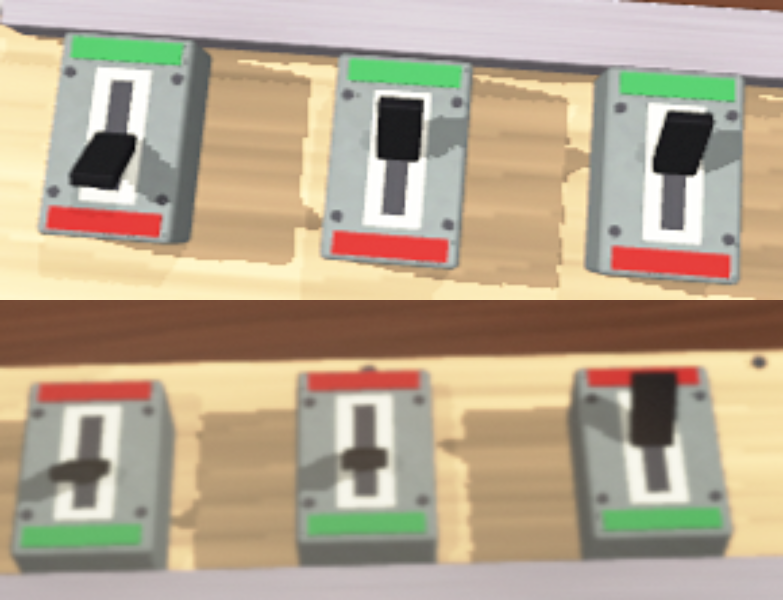

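The middle lever (400,128) now leans to green exactly like the running one (683,143), and the spare (103,160) is still off. The arm is clear.

```bash
python3 -c "
from workcell import env
print(env.job_done())"
```

```text
the job is handed in; nothing more can be done
None
```

The tripped middle breaker was pushed fully off, left there for about 0.8 s, then thrown fully on; the other two levers were left as they were, and the job was handed in at about 11 s with the arm clear.

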